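# Move the clip-on cover to the filled tartlet tray

### The arm

A 6-joint arm with a two-finger parallel gripper is mounted at the origin on the work surface. World frame = base frame: x ahead of the robot, y to its left, z up, the work surface at z = 0. Lengths are in m, angles in degrees, forces in N, time in s.
With the tool pointing down it reaches from about 0.375 to 0.9 m from the base axis. Payload 3.1 kg.
Tool frame: the origin (TCP) lies at the very end of the fingers, on their centre line; the grasp point (between the pads) lies bot.hold_point_z behind it (bot.hold_point_z is the distance from the TCP to the grasp point, in m); z points along the fingers, y is the line along which they close (so a half turn about z gives the same grasp; the last joint's range is limited). The gripper opens to 87 mm and grips with 3 to 60 N. Pads are 19 mm wide; open, the fingers measure 117 mm over their backs; the gripper's body (75 mm by 190 mm) begins 51 mm behind the grasp point.
Start: joints at [-84.712, 30.224, 82.088, -0, 67.689, -10.227], TCP at [0.167, -0.602, 0.223] pointing down, gripper open.
Joint ranges: [-176.69, 176.69], [-43.24, 126.21], [12.49, 139.97], [-82, 262], [0, 151.66], [-163.58, 163.58]. Speed limits (degrees/s): [159.86, 159.86, 180, 180, 180, 180].

### API

Orientations are given as a 3x3 rotation matrix whose columns are the frame's x, y, z axes.
In Python, from rig import bot gives the robot as it stands.
- The arm moves only by the tool apply_moves, never from a script. Its argument "plan" is one flat list of numbers, 4 for each row, row after row: the shift along the world's x, y, z normalised to -1 to 1, where 1 is 0.05 m, then the turn about the world's z normalised to -1 to 1, where 1 is 10 degrees. A call has 1 to 12 rows; each row shifts and turns the commanded pose from where the row before left it; what a row does not reach is not made up. A row lasts 1/8 s, in which the tool goes at most 62.5 mm and 10.7 degrees, less where a joint would pass 70% of its speed; a pose out of reach is approached as far as the arm can. A call with a number of a shift or a turn outside -1 to 1 is refused whole. A call with a gripper value outside its range is refused whole. "grip" is the closure, from -1 (fully open) to 1 (shut), so that 0 is half open, set as the call begins (left out, the last holds). The fingers move at their own pace and stop on an object; the grip force is fixed at half the most. Time passes only in rows, so rows that do not move let the fingers close. It gives the time, the measured TCP pose, the force, the opening and the grip force at its end, in the units of the state.
- bot.read_state(): the state, without advancing time (a new reading comes with each control period).
- bot.capture(name): name is "side" or "top"; returns (picture, depth): 384x512x3 uint8, red, green, blue; 384x512 float32, m along the optical axis (not along the pixel's ray), 0 where there is no reading.
- bot.camera_info(name): a dict with "vertical_fov" (degrees; the focal length in pixels is half the picture's height over the tangent of half this angle, whatever the lens; pixels are square), "cx", "cy" (the principal point, pixels), "k1" (the pictures are not rectified: a ray, as slopes to the right and down, at radius r is drawn at 1 + k1 r^2 times it, then the intrinsics apply), "rvec" (rotation vector, rad) and "tvec" (3), from world to camera coordinates, as OpenCV has them. Camera axes: x right, y down, z forward; pixel columns grow to the right and rows downward; lengths in m; the calibration is good to about 2 mm. A picture is of the moment at which its call begins. camera_info takes no time and is no camera call.
- bot.hand_in(): hands the job in; it is judged then, once.
Trained networks look in the newest picture that a camera, given by its name, has taken for a name from the list of things; names that differ only in an ending like _2 or _b are one class to them, and where a whole thing is asked for, a point or a joint stands for the part that bears it (a point fixed in the world has none). Each returns a list of dicts, best first, with "p" (0 to 1); they miss things now and then, are a little off and sometimes report something else, mostly with a low value. They report only what shows in the picture. A call takes as long as a camera call. They do not tell look-alikes from the thing itself.
- bot.outline_of(camera, target): "mask" (384x512 bool, what is visible of it) and "xy" ([column, row] as shares, 0 to 1, of the picture: columns of its width, rows of its height, amid what is visible of it).
- bot.pinpoint(camera, target): "xy" ([column, row] as shares, 0 to 1, of the picture: columns of its width, rows of its height: a listed point, or the origin of a listed thing).
The state is a dict: "time_s": time; "joint_positions": joint angles; "qvel": joint speeds; "tau": joint torques, N m; "position": TCP position; "tcp_rot": TCP orientation; "force": force on the tool from outside, world axes, zero at the start; "moment": the same for the moment, N m; "opening": opening from 0.0 (shut) to 1.0 (fully open); "grasp_force": force on a finger pad.
Only numpy, scipy, OpenCV 4.12 (cv2) and the standard library are available. Lean on these libraries where they do the work, as an engineer would, in place of code of your own. Each camera call takes 0.05 s, during which the arm holds its last target. There are 200 camera calls.

### The job

Pinch the two spring buttons of the clear cover together to unclip it from the empty serving tray, lift it off, and fit it over the tartlets on the other tray, lined up with that tray and pressed gently down on its springy seal until both side clips have caught under the tray's edges. Never tug at or press the clips by force, leave the tartlets standing where they are, and do not disturb the dessert cups and the menu stand.

Things in the scene. Friction and masses are not known exactly. Their poses are not given: they have to be found in the camera images.
- cover_center (a point): Centre of the clear cover with white rims, open below: 146 mm long (x), 50 mm wide over its rim (y), 60 mm high, about 0.2 kg. Lower rim 30 mm below this point, flat top 30 mm above. Fits a tray either way round. Half-way along each long side is a clip: an upright white lever 26 mm wide with a grey button outside at the top, an inward hook at the bottom.
- button_left_face (a point): Outermost middle of the grey button on the cover's +y side: 22 mm long (x), 18 mm high, with a rounded ridge. It lies 50 mm above the cover's lower rim, 34 mm from its middle plane: 68 mm over both buttons at rest, about 57 mm fully pinched. The cover can be carried by the pinched buttons. Below 28 mm under this point the lever swings outward when pinched.
- button_right_face (a point): The same on the cover's -y side.
- button_left (a joint): Turn of the +y clip about its pivot, 28 mm below the button: 0 at rest, 0.19 rad fully pinched. 2.5 N at the button to start, 6 N fully in. At rest the hook reaches 3 mm under the tray's edge; from 0.13 rad it is clear of it. The hooks are ramped below: a lined-up cover can also be snapped on by pressing on its top with 20 to 25 N.
- button_right (a joint): The same for the -y clip.
- tray_empty_top (a point): Centre of the upper face of the empty brass tray, fixed to the table, that carries the cover at the start: plate 180 mm long (x), 54 mm wide (y), 5 mm thick, its upper face 26 mm above the table; ends turned up 6 mm; z up.
- tray_full_top (a point): The same point of an equal fixed tray, with three tartlets in a row along its x. The cover belongs centred here, its long side along x. Clipped, its lower rim is 1.5 mm above the plate; merely laid on, 5 mm. Across the tray it has 1 mm play either way with the clips at rest, about 2 mm with them pinched.
- seal_full (a joint): Black sprung seal frame, 138 x 44 mm, around the centre of the filled tray, under the cover's rim; gives way straight down: 0 = free, standing 5 mm above the plate; 0.0035 m when a cover is clipped on, 0.005 fully down (rim on the hard plate). 4 N to start, 9 N at 3.5 mm (hooks can catch from there), 11.5 N at 5 mm. The empty tray has the same.
- tart0_center (a point): Bite-size tartlet, 30 mm wide, 12 mm high, loose on the filled tray, 38 mm to the -x side of its centre. Point at its centre.
- tart1_center (a point): Like tart0, at the tray's centre.
- tart2_center (a point): Like tart0, 38 mm to the +x side of the tray's centre.
- cup0_center (a point): Bystander: dessert cup, 45 mm wide, 48 mm high, standing nearer the robot. Point at its centre.
- cup1_center (a point): Bystander: like cup0, standing farther from the robot.
- menu_center (a point): Bystander: upright menu stand, 50 x 100 x 144 mm. Point half-way up.
Things that resemble listed ones, but are neither listed nor needed, are in the scene too. What is shaped like the part that bears tart1_center but black, green or purple is not meant.

How it is judged:
By the outcome, as a careful person would: the job done as asked, in the order asked, and still so for the second after the job is handed in, with the robot touching nothing.
It also fails if it takes over 51 s, if anything falls off the work surface, if the arm or the gripper's body presses on something with over 40 N, if the wrist force passes 120 N, or if a joint passes its speed limit or range.

## Working session

There is one attempt and no reset: what is moved stays moved. The work goes in short steps, Python scripts to look and compute and a tool call to move; the robot and the scene stay as the last step left them, time stands still between calls to the robot, and variables do not carry over. Pictures are saved under pics/ and viewed, at most 10 in all, crops included, and the job is handed in when it is done.

Besides the shell and the picture viewer there is one more tool, called after ">>>" in YAML: its name, and indented under it one key for each argument. apply_moves: Moves the arm, as the interface text tells. Its arguments: {"type":"object","properties":{"plan":{"type":"array","items":{"type":"number"}},"grip":{"type":"number"}},"required":["plan"]}

```bash
mkdir -p pics; cat > h.py <<'E'
import numpy as np, cv2
from rig import bot
def cam(n):
    c=bot.camera_info(n); f=192/np.tan(np.radians(c["vertical_fov"])/2)
    R=cv2.Rodrigues(np.array(c["rvec"],float))[0]; t=np.array(c["tvec"],float).ravel()
    K=np.array([[f,0,c["cx"]],[0,f,c["cy"]],[0,0,1]]); return K,np.array([c["k1"],0,0,0],float),R,t
def ray(n,px):
    K,d,R,t=cam(n); u=cv2.undistortPoints(np.array(px,float).reshape(-1,1,2),K,d).reshape(-1,2)
    return -R.T@t, np.c_[u,np.ones(len(u))]@R   # origin, dirs (depth-scaled)
def at_z(n,px,z):
    o,D=ray(n,px); return o+D*((z-o[2])/D[:,2])[:,None]
def at_d(n,px,dep):
    o,D=ray(n,px); return o+D*np.array(dep).reshape(-1,1)
def proj(n,P):
    K,d,R,t=cam(n); return cv2.projectPoints(np.array(P,float).reshape(-1,3),cv2.Rodrigues(R)[0],t,K,d)[0].reshape(-1,2)
def cloud(n,dep):
    v,u=np.mgrid[0:384,0:512]; P=at_d(n,np.c_[u.ravel(),v.ravel()],dep.ravel()); return P.reshape(384,512,3)
def tri(p,q):
    a,A=ray("side",p);b,B=ray("top",q);A=A[0]/np.linalg.norm(A[0]);B=B[0]/np.linalg.norm(B[0])
    s=np.linalg.lstsq(np.c_[A,-B],b-a,rcond=None)[0]; return (a+A*s[0]+b+B*s[1])/2, np.linalg.norm(a+A*s[0]-b-B*s[1])
E
python3 - <<'E'
from h import *
np.set_printoptions(precision=4,suppress=True)
print(bot.hold_point_z, bot.read_state())
names=["cover_center","button_left_face","button_right_face","tray_empty_top","tray_full_top","tart0_center","tart1_center","cup0_center","menu_center"]
for n in ("side","top"):
    im,d=bot.capture(n); cv2.imwrite(f"pics/{n}0.png",im[...,::-1]); np.save(f"{n}_d.npy",d); np.save(f"{n}_i.npy",im)
    print(n,bot.camera_info(n))
    for t in names:
        r=bot.pinpoint(n,t); print(t,[(round(x["p"],2),np.round(np.array(x["xy"])*[512,384],1)) for x in r[:4]])
E
```

```text
0.0187 {'time_s': 0.0, 'joint_positions': array([-84.7099,  30.2783,  82.1569,  -0.0007,  67.6871, -10.2274]), 'qvel': array([ 0.088 , -0.0743, -0.121 ,  0.0735,  0.03  , -0.0397]), 'tau': array([  0.001 , -44.0029, -17.6597,   0.0633,   0.0581,  -0.0002]), 'position': array([ 0.1672, -0.6015,  0.2216]), 'tcp_rot': array([[ 0.9635,  0.2675, -0.0002],
       [ 0.2675, -0.9635,  0.0021],
       [ 0.0004, -0.0021, -1.    ]]), 'force': array([-0.8123,  0.2669, -0.5693]), 'moment': array([-0.001 , -0.0555, -0.0145]), 'grasp_force': 0.0, 'opening': 1.0010307607162918}
side {'vertical_fov': 52.61501496237624, 'cx': 257.10070090165675, 'cy': 191.72263297515374, 'k1': -0.02823525432532536, 'rvec': array([ 0.2808, -2.8279,  1.2033]), 'tvec': array([0.5346, 0.0853, 0.9461])}
cover_center [(0.63, array([252. , 135.5]))]
button_left_face [(0.7, array([254.8, 136.7]))]
button_right_face []
tray_empty_top [(0.35, array([201.3, 183.1]))]
tray_full_top [(0.84, array([230.1, 233.9]))]
tart0_center [(0.51, array([244.7, 237. ]))]
tart1_center [(0.59, array([246.9, 213. ])), (0.52, array([218.1, 207.6])
[... 257 characters left out ...]
.63261040835403, 'k1': -0.0066887706234372585, 'rvec': array([ 2.1375, -2.1583,  0.1791]), 'tvec': array([0.0784, 0.5515, 0.8028])}
cover_center [(0.83, array([368.6, 176.3])), (0.39, array([220.1, 166.1]))]
button_left_face [(0.67, array([356.7, 179.5]))]
button_right_face [(0.53, array([385.5, 170.8]))]
tray_empty_top [(0.72, array([361.1, 179.6]))]
tray_full_top [(0.8, array([219.6, 181.9])), (0.39, array([123. , 176.6]))]
tart0_center [(0.69, array([220.2, 193.8]))]
tart1_center [(0.67, array([258.7, 194.3])), (0.63, array([223. , 184.2])), (0.61, array([260.7, 157.8])), (0.15, array([362.6, 179.2]))]
cup0_center [(0.83, array([293.6, 259.5]))]
menu_center [(0.95, array([123.8, 178.1]))]
```

View pics/top0.png

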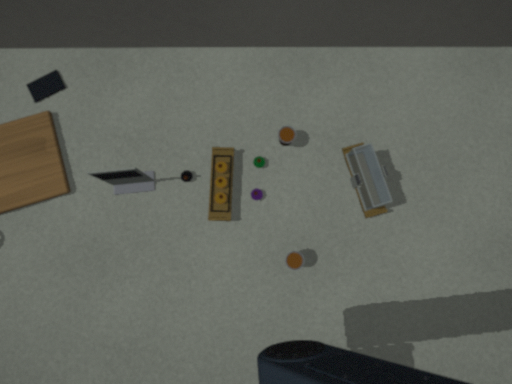

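View pics/side0.png

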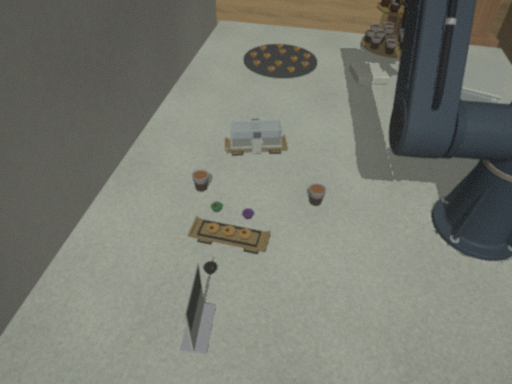

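The top picture shows the cover at about (370,176) on the empty tray (361,180), and the filled tray at (221,184) with three brown tartlets at (221,166), (221,181) and (221,197). The look-alikes are green (260,162), purple (257,194) and black (187,176). The cups are at (287,135) and (294,260), and the menu stand is at (124,180). The side view agrees. Next I'll rectify crops of both trays to confirm this and measure them.

```bash
cat >> h.py <<'E'
def rect(n,im,c,yaw,z,L=.24,W=.12,s=.0005):
    h,w=int(W/s),int(L/s); v,u=np.mgrid[0:h,0:w]; a=(u-w/2)*s; b=-(v-h/2)*s
    ca,sa=np.cos(yaw),np.sin(yaw); P=np.stack([c[0]+ca*a-sa*b,c[1]+sa*a+ca*b,np.full(a.shape,z)],-1)
    q=proj(n,P).reshape(h,w,2).astype(np.float32); return cv2.remap(im,q[...,0],q[...,1],cv2.INTER_CUBIC)
E
python3 - <<'E'
from h import *
np.set_printoptions(precision=4,suppress=True)
im={n:np.load(n+"_i.npy") for n in("top","side")}; d={n:np.load(n+"_d.npy") for n in im}
C={n:cloud(n,d[n]) for n in im}
for n,uv in dict(top=[(221,181),(221,166),(221,197),(370,176),(379,213),(347,148),(294,260),(287,135),(124,178),(200,230)],side=[(229,231),(256,130),(256,122)]).items():
    for u,v in uv: print(n,u,v,C[n][v,u])
# brass segmentation
hsv={n:cv2.cvtColor(im[n],cv2.COLOR_RGB2HSV) for n in im}
for n in im:
    m=((hsv[n][...,1]>90)&(hsv[n][...,0]<30)&(hsv[n][...,2]>50)).astype(np.uint8)
    m=cv2.morphologyEx(m,cv2.MORPH_CLOSE,np.ones((5,5)))
    k,l,s,c=cv2.connectedComponentsWithStats(m)
    for i in range(1,k):
        if s[i,4]>60: 
            v,u=np.nonzero(l==i); P=at_z(n,np.c_[u,v],.026)[:,:2]
            (cx,cy),wh,a=cv2.minAreaRect((P*1000).astype(np.float32)); print(n,s[i],np.round(c[i],1),'world',cx,cy,wh,a)
print(tri((252,135.5),(368.6,176.3)), tri((230.1,233.9),(219.6,181.9)))
E
```

```text
top 221 181 [0.5785 0.1635 0.0416]
top 221 166 [0.615  0.1638 0.0408]
top 221 197 [0.5407 0.1635 0.0388]
top 370 176 [ 0.5788 -0.1763  0.0872]
top 379 213 [ 0.5    -0.2112  0.0312]
top 347 148 [ 0.6597 -0.1422  0.0319]
top 294 260 [ 0.393  -0.0044  0.0459]
top 287 135 [0.69   0.0047 0.043 ]
top 124 178 [0.5831 0.384  0.0648]
top 200 230 [0.4654 0.2173 0.0029]
side 229 231 [0.5771 0.1684 0.039 ]
side 256 130 [ 0.58   -0.1598  0.0871]
side 256 122 [ 0.5871 -0.1962  0.0885]
top [   0  112   70  101 5270] [ 29.7 162.3] world 636.3650512695312 638.3743896484375 (214.9997100830078, 168.0021514892578) 17.17391586303711
top [280 127  14  15 162] [286.5 134.1] world 698.0322265625 4.260053634643555 (33.53144836425781, 34.370086669921875) 45.06711196899414
top [ 209  148   25   73 1525] [220.9 183.8] world 576.19970703125 164.83250427246094 (51.253082275390625, 176.3417510986328) 87.4576416015625
top [364 206  23  11 138] [374.9 211.4] world 504.75506591796875 -203.85232543945312 (15.62924861907959, 52.52571105957031) 15.179232597351074
top [287 253  15  15 184] [294.1 260.1] world 392.3331909
[... 527 characters left out ...]
61  14  11  64] [274.4  65.6] world 608.6256103515625 -681.1097412109375 (94.60751342773438, 28.15594482421875) 71.53434753417969
side [194 171  13   8  78] [199.8 174.6] world 701.93994140625 -14.721715927124023 (29.00775909423828, 29.65081214904785) 66.3892593383789
side [311 185  13   8  84] [317.  188.5] world 393.6999206542969 -26.257808685302734 (31.436275482177734, 26.04412841796875) 12.041544914245605
side [ 189  219   80   32 1319] [229.4 235.1] world 578.8592529296875 168.96414184570312 (56.973724365234375, 174.85147094726562) 87.47965240478516
(array([ 0.5911, -0.1862,  0.0469]), np.float64(0.010066318507920599)) (array([0.5768, 0.1679, 0.0291]), np.float64(0.0036680461783056995))
```

```bash
python3 - <<'E'
from h import *
im={n:np.load(n+"_i.npy") for n in("top","side")}
F=((.577,.1665),np.radians(-2.5)); E_=((.582,-.176),np.radians(18))
rows=[]
for (c,y),zs in((F,(.026,.026)),(E_,(.026,.0875))):
    r=[]
    for n,z in(("top",zs[0]),("side",zs[0]),("top",zs[1])):
        a=cv2.resize(rect(n,im[n],c,y,z,.22,.14),None,fx=.6,fy=.6*1.0)
        h,w=a.shape[:2]; hw,hh=(90,27) if z<.05 else (73,25)
        k=1.2; cv2.rectangle(a,(int(w/2-hw*k),int(h/2-hh*k)),(int(w/2+hw*k),int(h/2+hh*k)),(255,0,0),1); r.append(a)
    rows.append(np.hstack(r))
cv2.imwrite("pics/crop1.png",np.vstack(rows)[...,::-1])
print(np.vstack(rows).shape)
E
```

```text
(336, 792, 3)
```

View pics/crop1.png

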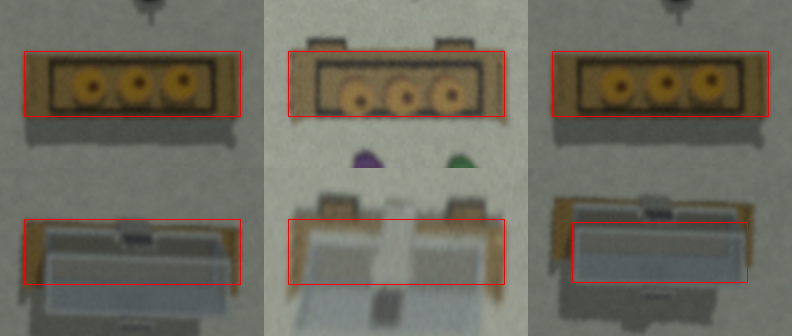

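The crops confirm the filled tray (brown tartlets, black seal) and the cover, with its grey button and white lever, on the empty tray at a yaw of about 15°. Next is a sub-pixel fit.

```bash
python3 - <<'E'
from h import *
np.set_printoptions(precision=4,suppress=True)
im={n:np.load(n+"_i.npy") for n in("top","side")}; d={n:np.load(n+"_d.npy") for n in im}
for n in im: K,_,R,t=cam(n); print(n,"cam at",-R.T@t)
def prof(n,c,yaw,z,sl,axis,ch):
    a=rect(n,im[n],c,yaw,z,.24,.12,.0005).astype(float); v=a[...,0]-a[...,2] if ch=="rb" else a.mean(-1)
    s=v[sl].mean(axis); s=np.convolve(s,np.ones(5)/5,'same'); return s
def edges(s,half,ctr,k=1):
    g=np.gradient(s)*k; o=[]
    for sg in(1,-1):   # low side rising / high side falling
        i0=int(ctr-sg*half/.5); w=np.arange(i0-16,i0+17); gg=np.clip(g[w]*sg,0,None); gg[gg<.4*gg.max()]=0; o.append(((w*gg).sum()/gg.sum()-ctr)*.5)
    return o
c,y=(.577,.1665),np.radians(-2.5)
for n in im:
    print(n,"full tray: width edges (mm; first=+y side negative) at x spans")
    for z in(.026,.021):
        for sp in((110,160),(160,320),(320,370)): 
            print(z,sp,np.round(edges(prof(n,c,y,z,np.s_[:,sp[0]:sp[1]],1,"rb"),27,120),2))
    print("ends z.032",np.round(edges(prof(n,c,y,.032,np.s_[90:150],0,"rb"),90,240),2))
    print("seal outer y",[np.round(edges(prof(n,c,y,.031,np.s_[:,a:b],1,"g"),22,120,-1),2) for a,b in((130,200),(280,350))],"x",np.round(edges(prof(n,c,y,.031,np.s_[95:145],0,"g"),69,240,-1),2))
# cover top from depth
P=cloud("top",d["top"]); m=(abs(P[...,0]-.58)<.12)&(abs(P[...,1]+.17)<.1)&(P[...,2]>.083)&(P[...,2]<.095)
q=P[m]; print(len(q),q[:,2].mean(),cv2.minAreaRect((q[:,:2]*1000).astype(np.float32)),q.mean(0))
m2=(abs(P[...,0]-.58)<.12)&(abs(P[...,1]+.17)<.1)&(P[...,2]>.0245)&(P[...,2]<.036)
q=P[m2]; print("tray z",np.median(q[:,2]),cv2.minAreaRect((q[:,:2]*1000).astype(np.float32)))
m3=(abs(P[...,0]-.58)<.12)&(abs(P[...,1]-.165)<.05)&(P[...,2]>.0225)
q=P[m3]; print("full",np.median(q[:,2]),cv2.minAreaRect((q[:,:2]*1000).astype(np.float32)),q.mean(0))
for t in ("tart1_center",):
  for u,v in((221,181),(221,166),(221,197)): print(at_z("top",(u,v),.038))
E
```

```text
top cam at [0.4235 0.085  0.8765]
side cam at [0.4222 0.7134 0.7078]
top full tray: width edges (mm; first=+y side negative) at x spans
0.026 (110, 160) [-25.88  24.97]
0.026 (160, 320) [-25.9   25.86]
0.026 (320, 370) [-26.09  25.54]
0.021 (110, 160) [-26.58  25.05]
0.021 (160, 320) [-26.61  25.95]
0.021 (320, 370) [-26.21  25.66]
ends z.032 [-89.95  87.95]
seal outer y [array([-23.09,  26.67]), array([-23.08,  26.75])] x [-70.42  69.  ]
side full tray: width edges (mm; first=+y side negative) at x spans
0.026 (110, 160) [-33.08  21.63]
0.026 (160, 320) [-28.5   23.92]
0.026 (320, 370) [-32.92  23.28]
0.021 (110, 160) [-29.93  25.47]
0.021 (160, 320) [-24.87  27.98]
0.021 (320, 370) [-29.72  27.57]
ends z.032 [-88.44  89.95]
seal outer y [array([-24.17,  24.49]), array([-24.14,  24.47])] x [-68.87  71.34]
1348 0.08761129764669635 ((583.3238525390625, -181.5875701904297), (141.84756469726562, 68.60601043701172), 16.188451766967773) [ 0.5823 -0.1812  0.0876]
tray z 0.029539003177319167 ((581.6856689453125, -178.95223999023438), (178.8386993408203, 58.61067581176758), 16.240345001220703)
full 0.027800746304372792 ((576.2261352539062, 164.9226531982422), (54.2166862487793, 179.206787109375), 87.48915100097656) [0.5746 0.1646 0.03  ]
[[0.5792 0.1638 0.038 ]]
[[0.6157 0.164  0.038 ]]
[[0.5408 0.1636 0.038 ]]
```

>>> apply_moves:
  plan: [0.83,0.84,-0.12,0,0.83,0.84,-0.12,0,0.83,0.84,-0.12,0,0.83,0.84,-0.12,0,0.83,0.84,-0.12,0,0.83,0.84,-0.12,0,0.83,0.84,-0.12,0,0.83,0.84,-0.12,0,0.83,0.84,-0.12,0,0.83,0.84,-0.12,0,0,0,0,0,0,0,0,0]
  grip: -1

```text
time_s: 2.5
position: [0.5819, -0.1821, 0.1624]
tcp_rot: [[0.963, 0.268, -0.001], [0.268, -0.963, -0.0], [-0.001, -0.0, -1.0]]
force: [-0.1, -0.2, -0.4]
opening: 0.999
grasp_force: 0.0
```

```bash
python3 - <<'E'
from h import *
s=bot.read_state(); p=np.array(s["position"]);R=np.array(s["tcp_rot"]); o=[]
c=np.array([.5825,-.181,.0775]); y=np.radians(16); nn=np.array([-np.sin(y),np.cos(y),0])
for n in("side","top"):
    im,d=bot.capture(n); np.save(f"{n}_d1.npy",d); np.save(f"{n}_i1.npy",im)
    a=im.copy(); cx,cy=proj(n,[.58,-.18,.1])[0].astype(int); a=cv2.resize(a[cy-65:cy+65,cx-65:cx+65],None,fx=3,fy=3,interpolation=cv2.INTER_CUBIC)
    for P,col in((p,(255,0,0)),(p+R[:,1]*.0435,(255,0,0)),(p-R[:,1]*.0435,(255,0,0)),(c+nn*.034,(0,255,0)),(c-nn*.034,(0,255,0))):
        q=(proj(n,P)[0]-[cx-65,cy-65]+.5)*3; cv2.circle(a,tuple(q.astype(int)),2,col,-1)
    o.append(a)
cv2.imwrite("pics/over.png",np.hstack(o)[...,::-1])
E
```

```text
(no output)
```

View pics/over.png

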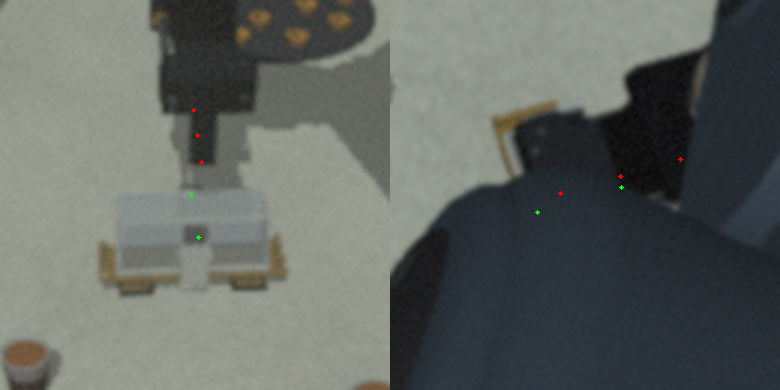

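The side view shows the fingertip where predicted, at (201,162). The grey button at (194,235) is about 1 px left of the prediction, which is 2–3 mm toward +x. I'll correct slightly and go down.

>>> apply_moves:
  plan: [0.05,0.03,0,0.05,0,0,-0.4,0,0,0,-0.4,0,0,0,-0.4,0,0,0,-0.4,0,0,0,-0.3,0,0,0,-0.17,0,0,0,0,0,0,0,0,0]
  grip: -1

```text
time_s: 3.72
position: [0.5852, -0.181, 0.0597]
tcp_rot: [[0.961, 0.276, 0.001], [0.276, -0.961, -0.001], [0.001, 0.001, -1.0]]
force: [0.4, 0.0, -0.6]
opening: 1.004
grasp_force: 0.0
```

>>> apply_moves:
  plan: [0,0,0,0,0,0,0,0,0,0,0,0]
  grip: -0.5

```text
time_s: 4.1
position: [0.5847, -0.1804, 0.0593]
tcp_rot: [[0.961, 0.276, 0.0], [0.276, -0.961, 0.001], [0.0, -0.0, -1.0]]
force: [0.5, 3.1, 1.2]
opening: 0.784
grasp_force: 1.6
```

>>> apply_moves:
  plan: [0,0,0,0,0,0,0,0]
  grip: -0.5

```text
time_s: 4.35
position: [0.5849, -0.1808, 0.0595]
tcp_rot: [[0.961, 0.276, 0.0], [0.276, -0.961, -0.0], [0.0, 0.0, -1.0]]
force: [-1.0, 0.8, 3.6]
opening: 0.754
grasp_force: 5.9
```

>>> apply_moves:
  plan: [0,0,0,0,0,0,0,0,0,0,0,0,0,0,0,0]
  grip: -0.3

```text
time_s: 4.85
position: [0.5847, -0.1803, 0.0598]
tcp_rot: [[0.961, 0.276, 0.0], [0.276, -0.961, 0.0], [0.0, -0.0, -1.0]]
force: [-1.2, 1.8, 7.3]
opening: 0.674
grasp_force: 30.0
```

>>> apply_moves:
  plan: [0,0,0.02,0,0,0,0.02,0,0,0,0,0]

```text
time_s: 5.22
position: [0.5847, -0.1804, 0.0614]
tcp_rot: [[0.961, 0.276, 0.0], [0.276, -0.961, 0.0], [0.0, -0.0, -1.0]]
force: [-0.7, 3.4, 3.5]
opening: 0.67
grasp_force: 30.0
```

>>> apply_moves:
  plan: [0,0,0.03,0,0,0,0.03,0,0,0,0.03,0,0,0,0,0]

```text
time_s: 5.72
position: [0.5845, -0.181, 0.0651]
tcp_rot: [[0.961, 0.276, -0.001], [0.276, -0.961, -0.0], [-0.001, -0.0, -1.0]]
force: [0.4, -0.0, -1.9]
opening: 0.672
grasp_force: 30.0
```

The wrist now reads −1.9 N, which is the cover's weight, so it came free without a tug. I'll lift it and carry it over the filled tray.

>>> apply_moves:
  plan: [0,0,0.4,0,0,0,0.6,0,0,0,0.6,0,0,0.3,0.1,-0.1,0,0.5,0,-0.2,-0.02,0.7,0,-0.2,-0.02,0.8,0,-0.25,-0.02,0.8,0,-0.25,-0.02,0.8,0,-0.2,-0.02,0.8,0,-0.2,-0.02,0.7,0,-0.2,-0.01,0.5,0,-0.15]

```text
time_s: 7.22
position: [0.5777, 0.1158, 0.1501]
tcp_rot: [[1.0, -0.026, -0.001], [-0.026, -1.0, -0.0], [-0.001, 0.0, -1.0]]
force: [0.4, 0.1, -1.3]
opening: 0.672
grasp_force: 30.0
```

>>> apply_moves:
  plan: [0,0.5,0,-0.1,0,0.3,0,0,0,0.23,0,0,0,0,0,0,0,0,0,0]

```text
time_s: 7.85
position: [0.5783, 0.1651, 0.1505]
tcp_rot: [[0.999, -0.044, -0.0], [-0.044, -0.999, -0.0], [-0.0, 0.0, -1.0]]
force: [0.6, 0.5, -1.7]
opening: 0.675
grasp_force: 30.0
```

>>> apply_moves:
  plan: [0,0,-0.4,0,0,0,-0.4,0,0,0,-0.3,0,0,0,-0.2,0,0,0,0,0]

```text
time_s: 8.48
position: [0.5778, 0.1655, 0.0848]
tcp_rot: [[0.999, -0.044, -0.002], [-0.044, -0.999, -0.0], [-0.002, 0.0, -1.0]]
force: [-0.3, 0.3, -1.8]
opening: 0.673
grasp_force: 30.0
```

```bash
python3 - <<'E'
from h import *
s=bot.read_state(); p=np.array(s["position"]);R=np.array(s["tcp_rot"]); print(p)
y=np.arctan2(R[1,0],R[0,0]); u=np.array([np.cos(y),np.sin(y),0]); n_=np.array([-u[1],u[0],0]); o=[]
rim=p[2]-.0322
for n in("side","top"):
    im,d=bot.capture(n); np.save(f"{n}_d2.npy",d); np.save(f"{n}_i2.npy",im)
    cx,cy=proj(n,[.578,.165,.05])[0].astype(int); a=cv2.resize(im[cy-50:cy+50,cx-50:cx+50],None,fx=4,fy=4,interpolation=cv2.INTER_CUBIC)
    b=p*[1,1,0]+[0,0,rim]
    for P,col in[(b+u*i*.073+n_*j*.025,(255,0,0)) for i in(-1,0,1) for j in(-1,1)]+[(np.array([.5762,.1655,.026])+u*i*.09+n_*j*.027,(0,255,0)) for i in(-1,0,1) for j in(-1,1)]:
        q=(proj(n,P)[0]-[cx-50,cy-50]+.5)*4; cv2.circle(a,tuple(q.astype(int)),2,col,-1)
    o.append(a)
cv2.imwrite("pics/fit.png",np.hstack(o)[...,::-1])
E
```

```text
[0.5778254  0.16550838 0.08483866]
```

View pics/fit.png

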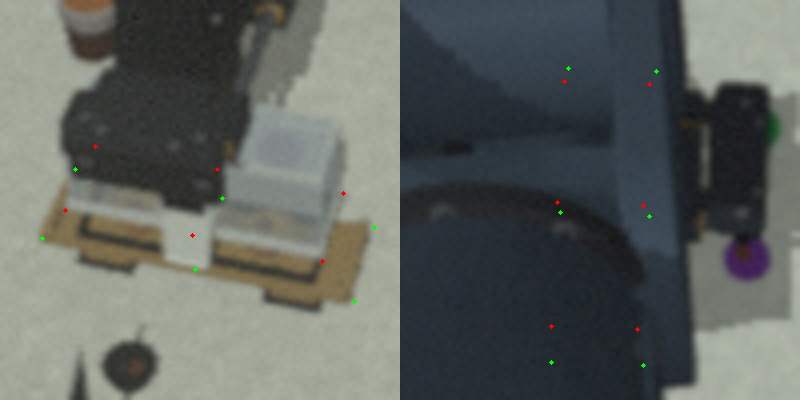

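The side view shows the cover squarely above the tray. The cover corners at (66,208) and (325,257) and the tray corners at (40,236) and (355,302) agree with the model to about 1 mm. I'll go down gently and watch the force.

>>> apply_moves:
  plan: [0,0,-0.1,0,0,0,-0.1,0,0,0,-0.06,0,0,0,0,0]

```text
time_s: 9.07
position: [0.5779, 0.1658, 0.0722]
tcp_rot: [[0.999, -0.043, -0.001], [-0.043, -0.999, -0.0], [-0.001, 0.0, -1.0]]
force: [-0.3, -0.6, -2.5]
opening: 0.669
grasp_force: 30.0
```

>>> apply_moves:
  plan: [0,0,-0.04,0,0,0,-0.04,0,0,0,0,0]

```text
time_s: 9.45
position: [0.578, 0.1658, 0.0684]
tcp_rot: [[0.999, -0.043, -0.0], [-0.043, -0.999, -0.0], [-0.0, 0.0, -1.0]]
force: [0.8, -1.0, -1.6]
opening: 0.669
grasp_force: 30.0
```

>>> apply_moves:
  plan: [0,0,-0.03,0,0,0,-0.03,0,0,0,0,0]

```text
time_s: 9.82
position: [0.5781, 0.1658, 0.0654]
tcp_rot: [[0.999, -0.043, -0.0], [-0.043, -0.999, -0.0], [-0.0, 0.0, -1.0]]
force: [-0.5, 0.8, -1.8]
opening: 0.671
grasp_force: 30.0
```

>>> apply_moves:
  plan: [0,0,-0.02,0,0,0,-0.02,0,0,0,0,0]

```text
time_s: 10.2
position: [0.5781, 0.1658, 0.0634]
tcp_rot: [[0.999, -0.043, -0.0], [-0.043, -0.999, -0.0], [-0.0, 0.0, -1.0]]
force: [0.0, -0.0, -1.9]
opening: 0.672
grasp_force: 30.0
```

>>> apply_moves:
  plan: [0,0,-0.02,0,0,0,-0.02,0,0,0,0,0]

```text
time_s: 10.58
position: [0.5783, 0.1658, 0.062]
tcp_rot: [[0.999, -0.043, 0.0], [-0.043, -0.999, 0.0], [0.0, -0.0, -1.0]]
force: [-1.3, 0.0, 3.3]
opening: 0.669
grasp_force: 30.0
```

>>> apply_moves:
  plan: [0,0,-0.02,0,0,0,-0.02,0,0,0,0,0]

```text
time_s: 10.95
position: [0.5783, 0.1658, 0.0601]
tcp_rot: [[0.999, -0.043, 0.0], [-0.043, -0.999, 0.0], [0.0, -0.0, -1.0]]
force: [-2.0, -0.2, 7.2]
opening: 0.668
grasp_force: 30.0
```

>>> apply_moves:
  plan: [0,0,-0.02,0,0,0,0,0,0,0,0,0]

```text
time_s: 11.32
position: [0.5783, 0.1658, 0.0593]
tcp_rot: [[0.999, -0.043, 0.0], [-0.043, -0.999, 0.0], [0.0, -0.0, -1.0]]
force: [-2.1, -0.5, 8.2]
opening: 0.673
grasp_force: 30.0
```

>>> apply_moves:
  plan: [0,0,-0.01,0,0,0,0,0]

```text
time_s: 11.58
position: [0.5783, 0.1659, 0.0589]
tcp_rot: [[0.999, -0.043, 0.0], [-0.043, -0.999, 0.0], [0.0, -0.0, -1.0]]
force: [-2.4, -0.3, 7.6]
opening: 0.673
grasp_force: 30.0
```

>>> apply_moves:
  plan: [0,0,-0.02,0,0,0,0,0,0,0,0,0,0,0,0,0]
  grip: -1

```text
time_s: 12.08
position: [0.5782, 0.1658, 0.0566]
tcp_rot: [[0.999, -0.043, -0.0], [-0.043, -0.999, -0.0], [-0.0, 0.0, -1.0]]
force: [-0.1, -0.6, 0.0]
opening: 0.978
grasp_force: 0.0
```

>>> apply_moves:
  plan: [0,0,0.2,0,0,0,0.4,0,0,0,0.6,0,0,0,0.8,0,0,-0.3,0.5,0,0,-0.8,0,0,0,-0.9,0,0,0,-0.9,0,0,0,-0.9,0,0,0,-0.9,0,0,0,-0.9,0,0,0,-0.8,0,0]

```text
time_s: 13.58
position: [0.5782, -0.156, 0.1827]
tcp_rot: [[0.999, -0.044, 0.001], [-0.044, -0.999, -0.0], [0.001, 0.0, -1.0]]
force: [0.3, 0.0, -0.5]
opening: 0.999
grasp_force: 0.0
```

```bash
python3 - <<'E'
from h import *
np.set_printoptions(precision=4,suppress=True)
print(bot.read_state()["position"]); o=[]; D={}
for n in("side","top"):
    im,d=bot.capture(n); D[n]=d
    P=cloud(n,d); m=(abs(P[...,0]-.577)<.1)&(abs(P[...,1]-.166)<.06)&(P[...,2]>.08)&(P[...,2]<.11)
    q=P[m]; print(n,len(q),"z med",np.median(q[:,2]),np.percentile(q[:,2],[10,90]),cv2.minAreaRect((q[:,:2]*1000).astype(np.float32)))
    c=q.mean(0); k=abs(q[:,2]-np.median(q[:,2]))<.004; A=np.c_[q[k,0]-c[0],q[k,1]-c[1],np.ones(k.sum())]; print("plane",np.linalg.lstsq(A,q[k,2],rcond=None)[0])
    cx,cy=proj(n,[.578,.165,.05])[0].astype(int); o.append(cv2.resize(im[cy-50:cy+50,cx-50:cx+50],None,fx=4,fy=4,interpolation=cv2.INTER_CUBIC))
# reference: same statistic on the clipped cover at the start
P=cloud("top",np.load("top_d.npy")); m=(abs(P[...,0]-.582)<.1)&(abs(P[...,1]+.18)<.08)&(P[...,2]>.08)&(P[...,2]<.11); print("ref top",np.median(P[m][:,2]))
P=cloud("side",np.load("side_d.npy")); m=(abs(P[...,0]-.582)<.1)&(abs(P[...,1]+.18)<.08)&(P[...,2]>.08)&(P[...,2]<.11); print("ref side",np.median(P[m][:,2]))
cv2.imwrite("pics/done.png",np.hstack(o)[...,::-1])
E
```

```text
[ 0.5782 -0.156   0.1827]
side 1296 z med 0.08878254865575819 [0.0852 0.0903] ((577.73974609375, 165.84950256347656), (68.93711853027344, 142.5999755859375), 87.48441314697266)
plane [ 0.0005 -0.0059  0.0888]
top 1353 z med 0.08772366216792038 [0.0858 0.0895] ((577.06689453125, 164.80435180664062), (65.54547882080078, 143.3799285888672), 89.3380355834961)
plane [0.0008 0.0016 0.0877]
ref top 0.08760665391565847
ref side 0.08926045769062607
```

View pics/done.png

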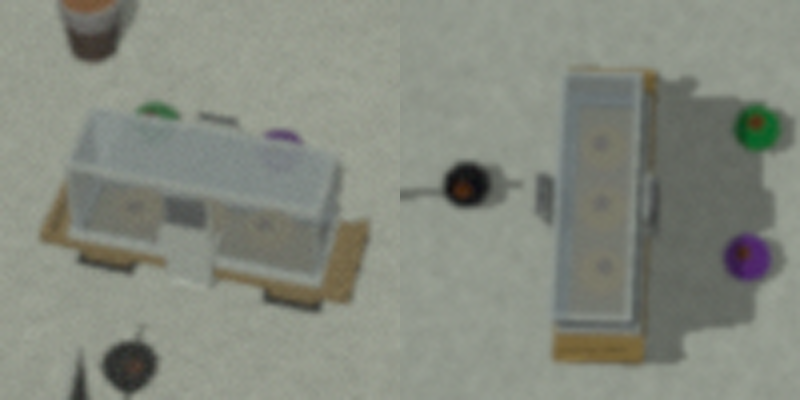

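The cover is lined up on the filled tray. Its top is level at 0.0877 m, against 0.0876 m when it was clipped on the empty tray; merely laid on it would be about 0.091 m. That means both clips have caught. The tartlets at (602,143), (602,204) and (604,266) stand in place.

```bash
python3 -c "
from rig import bot
print(bot.hand_in())"
```

```text
the job is handed in; nothing more can be done
None
```

I unclipped the cover by pinching its buttons, carried it over and clipped it onto the filled tray. Its height and level match the clipped state, the tartlets are in place, and I handed in the job at about 14 s of the 51 s allowed.

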